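Clamp a chromatography cartridge to set torque

TASK

Lay the long cartridge in the cradle of the cartridge holder and let go of it, then swing the torque handle to clamp it until the handle's hinge breaks over. Stop there, before the handle is folded near its end stop, and let go so that the handle springs straight and the cartridge stays clamped. Leave the short cartridge, the bottle and the mouse where they are.

Things in the scene. Friction and masses are not known exactly. Their poses are not given: they have to be found in the camera images.
- long_cartridge: The cartridge to clamp: white plastic tube 40 mm in diameter between two square grey end caps (46 x 46 mm, 18 mm thick), 130 mm long overall, 0.2 to 0.4 kg, lying on the bench. Origin: centre of its underside; its own y runs along its length, z up. Tube axis 23 mm above the underside; both ends are alike and either way round is right.
- short_cartridge: A bystander of the same make, only 90 mm long (too short for the clamp), lying on the bench. Same frame as the long one.
- holder: Fixed aluminium cartridge holder. Its y runs along the cradle, z up; origin on the bench below the middle of a clamped cartridge. Base plate 110 mm wide (x), y -85 to 205 mm, 12 mm thick. Saddles at y -65 to -35 and 35 to 85 mm, open for fingers between them. Fixed steel end plate: face at y = -65 mm, top at 82 mm. Drive housing 80 x 80 mm, centred at y = 160 mm, top at 88 mm.
- seat (a point): Point at the saddles' height (30 mm above the bench; their side walls, 54 mm apart inside, rise to 46 mm) where the centre of the long cartridge's underside lies when clamped against the end plate. Axes as the holder's. Laid 10 mm from it towards the jaw (+y) the cartridge has room at both ends; the jaw then pushes it home.
- jaw: Steel jaw (44 mm wide, 20 mm thick, from 32 to 78 mm above the bench) that slides along the holder's y towards the end plate as the handle is swung, 25 mm per rad. Origin: the lower edge of its pressing face, at y = 90 mm in the holder when the handle's swing is 0.
- swing (a joint): Angle of the handle's head about its upright axis, rad; 0 = jaw fully back; grows counter-clockwise seen from above and closes the jaw. Starts at 0 to 0.2, meets the long cartridge at about 1.0, ends at 1.4. At 0 the handle points 0.96 rad counter-clockwise from the holder's +x. Turns stiffly (0.45 N m) both ways and stays where left.
- bend (a joint): Break-over hinge in the handle, upright, 40 mm from the head's axis; 0 = straight. At its set torque of about 1.0 N m (10 N at the grip) it gives way and bends counter-clockwise, the way of pushing, at nearly constant torque (damped, so push slowly), to a stop at 0.5 rad. From 0.12 it counts as broken over; 0.2 is plain to see; over 0.42 is overdone. A spring straightens it in about 1 s when let go.
- pivot (a point): The head's axis on top of the drive housing, 106 mm above the bench, at the handle's mid-height.
- grip (a point): Middle of the handle's black round grip (24 mm diameter, 95 mm long, lying level, its axis 106 mm above the bench), 140 mm from the pivot when straight. Free space of 94 mm beneath it. The handle may be pushed with shut fingers from its clockwise side or pinched.
- solvent_bottle: Bystander: glass bottle 70 mm in diameter, 140 mm tall, standing. Origin: centre of its underside.
- mouse: Bystander: black computer mouse 105 x 60 x 34 mm. Origin: centre of its underside.
There are look-alikes about, which are no part of the job. What is shaped like the long_cartridge but blue, pink or red is not meant.

How it is judged:
On the way, in this order (a step that is already met when the one before it is completed fails the run):
1. the long cartridge lies flat in the cradle between end plate and jaw, let go (x of long_cartridge in the frame of seat between -0.007 and 0.007 m and y of long_cartridge in the frame of seat between -0.003 and 0.027 m and z of long_cartridge in the frame of seat between -0.004 and 0.004 m and angle between the y axis of long_cartridge and the y axis of holder, either way round below 0.15 rad and contact force between the fingers and long_cartridge below 0.5 N), for 0.2 s.
2. with the jaw pressing on the long cartridge, the handle's hinge breaks over (bend over 0.12 rad) (value of joint bend above 0.12 rad and contact force between jaw and long_cartridge above 10 N), for 0.1 s.
At the end, for the whole second after the job is handed in: The long cartridge lies flat in the cradle, clamped and at rest: within 7 mm across and 4 mm along and in height of the seat point, within 0.12 rad of the cradle's line, the jaw still pressing on it with over 3 N; the handle is let go and straight (bend under 0.05 rad) (value of joint bend below 0.05 rad and contact force between jaw and long_cartridge above 3 N and x of long_cartridge in the frame of seat between -0.007 and 0.007 m and y of long_cartridge in the frame of seat between -0.004 and 0.004 m and z of long_cartridge in the frame of seat between -0.004 and 0.004 m and angle between the y axis of long_cartridge and the y axis of holder, either way round below 0.12 rad and linear speed of long_cartridge below 0.02 m/s); the robot touches nothing.
It fails at once if the handle is folded on near its end stop (bend over 0.42 rad) (value of joint bend above 0.42 rad).
It fails at once if the short cartridge is moved by over 30 mm (distance of short_cartridge from where it was at the start of the episode above 0.03 m).
It fails at once if the bottle is moved by over 30 mm or tipped (distance of solvent_bottle from where it was at the start of the episode above 0.03 m or angle between solvent_bottle's own z axis and vertical above 0.4 rad).
It fails at once if the mouse is moved by over 30 mm (distance of mouse from where it was at the start of the episode above 0.03 m).
It also fails if it takes over 61 s, if anything falls off the work surface, if the arm or the gripper's body presses on something with over 40 N, if the wrist force passes 120 N, or if a joint passes its speed limit or range.

ROBOT

A 6-joint arm with a two-finger parallel gripper is mounted at the origin on the work surface. World frame = base frame: x ahead of the robot, y to its left, z up, the work surface at z = 0. Lengths are in m, angles in rad, forces in N, time in s.
With the tool pointing down it reaches from about 0.25 to 0.725 m from the base axis. Payload 4 kg.
Tool frame: the origin (TCP) lies midway between the tips of the shut fingers; the grasp point (between the pads) lies 19 mm behind it; z points along the fingers, y is the line along which they close (so a half turn about z gives the same grasp; the last joint's range is limited). The gripper opens to 85 mm and grips with 20 to 120 N. Pads are 22 mm wide; open, the fingers measure 114 mm over their backs; the gripper's body (76 mm by 85 mm) begins 54 mm behind the grasp point. The pads swing forward as they close: fully open they stand 13 mm farther back than shut.
Start: joints at [1.112, 0.241, 0.005, 1.335, 0, 1.571], TCP at [0.221, 0.448, 0.231] pointing down, gripper open.
Joint ranges: [-2.72, 2.72], [-1.05, 1.87], [-1.09, 1.28], [-1.99, 2.15], [-1.42, 1.44], [-3.14, 3.14]. Speed limits (rad/s): [2.79, 2.79, 3.14, 3.14, 3.14, 3.14].

INTERFACE

Orientations are given as a unit quaternion [x, y, z, w].
In Python, from workcell import bot gives the robot as it stands. The module is installed in compiled form; this text tells all that it offers.
- The arm moves only by the tool jog_arm, never from a script. Its argument "deltas" is a list of rows, each an object with "fingers": the opening, from 0 (shut) to 1 (fully open); "delta_pos": the shift along the tool's x, y, z normalised to -1 to 1, where 1 is 300 mm, a list of three; "yaw": the turn about the tool's z normalised to -1 to 1, where 1 is pi/4 rad. A call has 1 to 12 rows; each row is the pose to reach, as a shift and turn from the pose commanded when the call began, along the tool's axes at that moment; what a row does not reach only later rows make up. A row lasts 1/10 s, in which the tool goes at most 50 mm and 8.59 degrees, less where a joint would pass 70% of its speed; a pose out of reach is approached as far as the arm can. A call with a number of a shift or a turn outside -1 to 1 is refused whole. A call with a gripper value outside its range is refused whole. The fingers move at their own pace and stop on an object; the grip force is fixed at half the most. Time passes only in rows, so rows that repeat a pose let the fingers close. It gives the time, the measured TCP pose, the force, the opening and the grip force at its end, in the units of the state.
- bot.get_obs(): the state, without advancing time (a new reading comes with each control period).
- bot.camera(name): name is "scene" or "top"; returns a dict with "image" (480x640x3 uint8, red, green, blue), "range_z" (480x640 float32, m along the optical axis (not along the pixel's ray), 0 where there is no reading), "fx", "fy", "cx", "cy" (pixels), "rvec" (rotation vector, rad) and "tvec" (3), from world to camera coordinates, as OpenCV has them. Camera axes: x right, y down, z forward; pixel columns grow to the right and rows downward; lengths in m; the calibration is good to about 2 mm. A picture is of the moment at which its call begins.
- bot.job_done(): hands the job in; it is judged then, once.
The state is a dict: "clock": time; "joint_pos": joint angles; "joint_vel": joint speeds; "tau": joint torques, N m; "eef_pos": TCP position; "tool_rot": TCP orientation; "ft_force": force on the tool from outside, world axes, zero at the start; "ft_torque": the same for the moment, N m; "grip_width": finger opening in m; "grasp_force": force on a finger pad.
Only numpy, scipy, OpenCV 4.12 (cv2) and the standard library are available. Lean on these libraries where they do the work, as an engineer would, in place of code of your own. Each camera call takes 0.05 s, during which the arm holds its last target. There are 200 camera calls.

## Working session

There is one attempt and no reset: what is moved stays moved. The work goes in short steps, Python scripts to look and compute and a tool call to move; the robot and the scene stay as the last step left them, time stands still between calls to the robot, and variables do not carry over. Pictures are saved under pics/ and viewed, at most 10 in all, crops included, and the job is handed in when it is done.

Besides the shell and the picture viewer there is one more tool, called after "Call:" as name(argument=value, ...), one argument or row to a line, values as JSON. jog_arm: Moves the arm, as the interface text tells. Scaled input: -1 to 1 covers 300 mm each way for a shift and pi/4 rad each way for a turn. Its arguments: {"type":"object","properties":{"deltas":{"type":"array","items":{"type":"object","properties":{"fingers":{"type":"number"},"delta_pos":{"type":"array","items":{"type":"number"}},"yaw":{"type":"number"}}}}},"required":["deltas"]}

```bash
mkdir -p pics; cat > h.py <<'E'
from workcell import bot
import numpy as np, cv2
def cam(n):
    c=bot.camera(n); R=cv2.Rodrigues(np.array(c['rvec'],float))[0]; t=np.array(c['tvec'],float).ravel()
    z=c['range_z']; v,u=np.mgrid[:480,:640]
    P=np.stack([(u-c['cx'])/c['fx']*z,(v-c['cy'])/c['fy']*z,z],-1)
    W=(P-t)@R; W[z==0]=np.nan
    return c['image'],W,c
def save(im,f): cv2.imwrite(f,cv2.cvtColor(im,cv2.COLOR_RGB2BGR))
E
python3 - <<'E'
from h import *
for n in('top','scene'):
    im,W,c=cam(n); save(im,f'pics/{n}0.png'); np.savez(f'{n}0.npz',im=im,W=W)
o=bot.get_obs(); print(o['clock'],o['eef_pos'],o['tool_rot'],o['grip_width'],o['ft_force'])
E
```

```text
0.1 [0.22119805 0.44778421 0.23051695] [ 2.27396461e-01  9.73801819e-01 -9.11932031e-04 -1.89396945e-04] 0.08516661885903487 [-0.00981435 -0.80230194 -0.13898615]
```

View pics/top0.png

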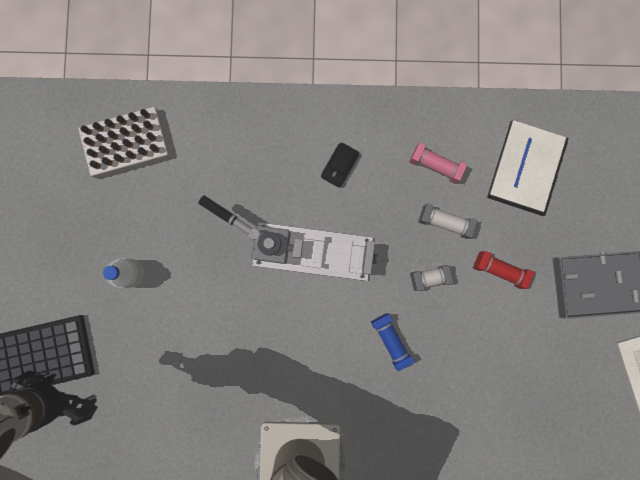

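View pics/scene0.png

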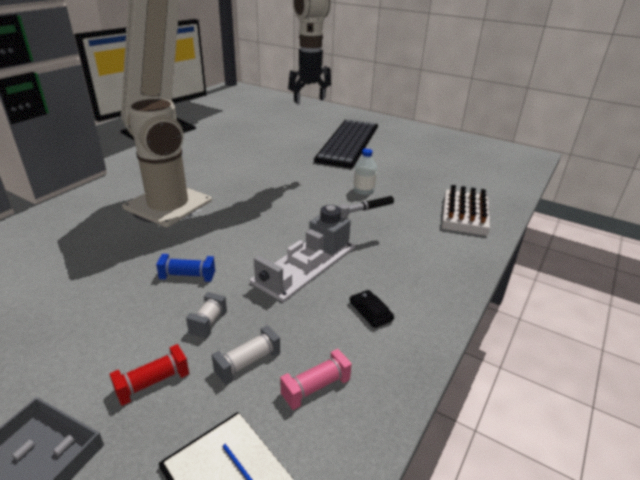

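The white cartridges in the top view are at (448,220), about 60 px long, and (434,278), about 43 px long. The pink (438,162), red (504,270) and blue (392,342) ones are look-alikes. (448,220) looks like the long one, so I'll measure it and confirm in a crop. The holder runs from the drive at (270,244) to the end plate at (370,260), and the handle's grip is at (216,209).

```bash
cat > m.py <<'E'
from h import *
def rect(im,W,box,zl,zh):
    u0,v0,u1,v1=box; P=W[v0:v1,u0:u1].reshape(-1,3); k=(P[:,2]>zl)&(P[:,2]<zh); P=P[k]
    r=cv2.minAreaRect((P[:,:2]*1000).astype(np.float32)); return len(P),np.round(r[0],1),np.round(r[1],1),round(r[2],1),np.round(np.median(P,0),4)
E
python3 - <<'E'
from m import *
d=np.load('top0.npz'); im,W=d['im'],d['W']
for n,b,zl,zh in[('long',(410,195,490,245),.03,.06),('short',(405,258,462,298),.03,.06),('base',(245,215,385,290),.006,.02),('endplate',(330,225,390,290),.07,.095),('housing',(245,215,300,275),.08,.095),
 ('knob',(245,215,300,275),.1,.2),('grip',(190,190,240,228),.09,.13),('bottle',(95,250,150,295),.05,.2),('mouse',(315,135,365,195),.015,.05),('jaw',(285,225,330,275),.07,.085),('saddlewalls',(285,225,350,280),.04,.055)]:
    print(n,*rect(im,W,b,zl,zh))
save(cv2.resize(im[185:305,390:550],None,fx=4,fy=4,interpolation=cv2.INTER_CUBIC),'pics/crop1.png')
E
```

```text
long 894 [ 595.6 -352.9] [131.4  46.2] 72.1 [ 0.5937 -0.3527  0.043 ]
short 652 [ 454.5 -314.4] [46.  92.1] 13.6 [ 0.4542 -0.3147  0.044 ]
base 2514 [512.3 -26.6] [185.4 348.1] 1.3 [ 0.5002 -0.0598  0.0128]
endplate 264 [ 499.  -154.2] [18.4 77.1] 83.6 [ 0.4991 -0.1539  0.0826]
housing 681 [523.   62.9] [111.2  80.2] 83.8 [0.5142 0.0633 0.0882]
knob 605 [530.8  98. ] [94.4 53.3] 72.9 [0.5316 0.0857 0.1199]
grip 471 [594.6 192.2] [111.5  25. ] 58.8 [0.5958 0.1936 0.1162]
bottle 866 [449.8 423.3] [63.5 69.1] 85.1 [0.4495 0.414  0.1007]
mouse 918 [733.  -85.2] [ 59.5 103.1] 61.8 [ 0.7304 -0.0846  0.0278]
jaw 180 [522.3  22.4] [37.6 75.5] 87.4 [0.5187 0.0152 0.0788]
saddlewalls 224 [512.  -38.5] [155.1  78.4] 83.6 [ 0.516  -0.0197  0.0466]
```

View pics/crop1.png

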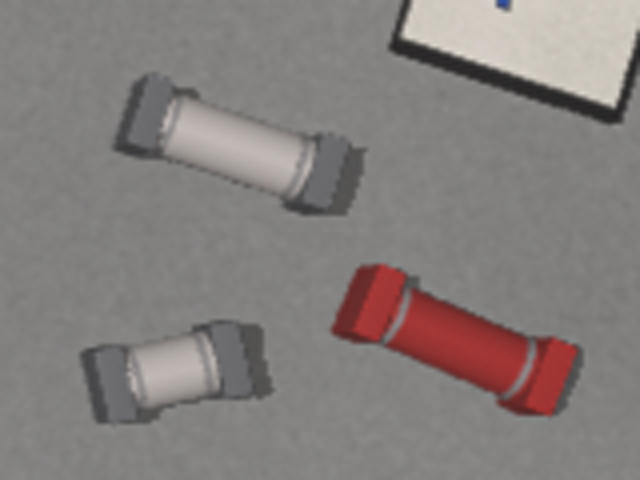

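The crop confirms it: the upper white tube with grey caps, 131 mm long, is the long cartridge. The lower white one is 92 mm and the red one is a decoy. Next I'll pin down the holder frame.

```bash
cat > hf.py <<'E'
import numpy as np
a=np.deg2rad(83.6); Y=np.array([np.cos(a),np.sin(a)]); X=np.array([Y[1],-Y[0]])
O=np.array([.5072,-.0806])
E
python3 - <<'E'
from m import *; from hf import *
for n in('top','scene'):
    d=np.load(n+'0.npz'); W=d['W'].reshape(-1,3); W=W[np.isfinite(W[:,2])]
    q=np.c_[(W[:,:2]-O)@X,(W[:,:2]-O)@Y,W[:,2]]*1000
    print(n)
    def ext(nm,k): s=q[k]; print(nm,len(s),'x',np.percentile(s[:,0],[0,2,98,100]).round(1),'y',np.percentile(s[:,1],[0,2,98,100]).round(1),'z',np.median(s[:,2]).round(1))
    b=(abs(q[:,0])<70)&(q[:,1]>-100)&(q[:,1]<215); z=q[:,2]
    ext('endplate',b&(z>80)&(z<85)&(q[:,1]<-40))
    ext('base',b&(z>10)&(z<14.5))
    ext('jaw',b&(z>76.5)&(z<80.5)&(q[:,1]>60)&(q[:,1]<125))
    ext('saddle1',b&(z>44)&(z<48)&(q[:,1]<0)); ext('saddle2',b&(z>44)&(z<48)&(q[:,1]>0)&(q[:,1]<100))
    ext('seatfloor',b&(z>28)&(z<32)&(q[:,1]<105)&(abs(q[:,0])<27))
    ext('housing',b&(z>86)&(z<89.5)&(q[:,1]>110))
    r=(np.hypot(q[:,0],q[:,1]-160)<60)&(z>100); 
    print('z hist',np.histogram(z[r],bins=np.arange(100,160,4)))
    ext('top',r&(z>118))
    g=(np.hypot(q[:,0],q[:,1]-160)<220)&(np.hypot(q[:,0],q[:,1]-160)>60)&(z>90)&(z<125)&(q[:,1]>150)&(q[:,0]>0)
    ext('handle',g); s=q[g][:,:2]; m=s.mean(0); v=np.linalg.svd(s-m)[2][0] if len(s)<3000 else 0; print(m,v,np.hypot(*(m-[0,160])))
    l=(abs(W[:,0]-.5956)<.09)&(abs(W[:,1]+.353)<.09)&(W[:,2]>.042)&(W[:,2]<.05)
    import cv2
    print('long',cv2.minAreaRect((W[l][:,:2]*1000).astype(np.float32)))
E
```

```text
top
endplate 182 x [-38.5 -37.2  36.9  38.6] y [-82.8 -82.6 -65.4 -64.9] z 82.4
base 1524 x [-58.3 -54.4  53.7  55. ] y [-85.3 -74.2 188.3 204.2] z 12.4
jaw 94 x [-20.5 -19.9  21.2  33.9] y [ 85.6  85.8 107.4 119.9] z 78.8
saddle1 81 x [-38.9 -38.5  38.6  39.1] y [-65.3 -65.2 -36.4 -35. ] z 46.4
saddle2 131 x [-39.1 -38.4  38.   38.6] y [35.  36.2 84.1 85.6] z 46.3
seatfloor 399 x [-26.6 -25.7  25.9  26.9] y [-65.7 -63.9  82.9  84.7] z 30.2
housing 332 x [-40.4 -39.6  38.2  39.3] y [119.7 120.6 197.7 199.1] z 87.9
z hist (array([  5,   3,   6,  40, 231, 212,  70,  13,   0,   0,   0,   0,   0,
         0]), array([100, 104, 108, 112, 116, 120, 124, 128, 132, 136, 140, 144, 148,
       152, 156]))
top 451 x [-26.2 -23.4  25.8  29.8] y [133.7 137.  204.7 209.6] z 120.9
handle 543 x [17.7 23.7 83.5 87.8] y [210.9 216.7 328.9 332.9] z 115.7
[ 53.81296035 274.87161653] [-0.42514542 -0.90512506] 126.85157856785037
long ((581.6679077148438, -376.5413818359375), (189.90065002441406, 73.00386810302734), 59.511146545410156)
scene
endplate 87 x [-36.9 -33.8  38.5  40.9] y [-86.2 -85.1 -67.9 -67.
[... 256 characters left out ...]
   41.1] y [32.3 33.6 93.1 97. ] z 44.8
seatfloor 126 x [-26.9 -26.7  23.7  26.2] y [-85.6 -84.4  83.4  87.3] z 28.9
housing 124 x [-36.7 -34.9  39.3  40.3] y [119.4 120.2 190.6 195.6] z 86.9
z hist (array([ 51,  37,  44,  73, 144,  43,   5,   0,   0,   0,   0,   0,   0,
         0]), array([100, 104, 108, 112, 116, 120, 124, 128, 132, 136, 140, 144, 148,
       152, 156]))
top 95 x [-20.5 -14.8  26.5  31. ] y [128.7 137.1 202.9 205.7] z 120.1
handle 360 x [23.4 32.3 89.  91.5] y [211.  215.2 325.3 330.6] z 110.2
[ 60.61582723 270.21807219] [-0.4377134  -0.89911455] 125.78673200842567
long ((583.6580200195312, -378.42144775390625), (189.90744018554688, 72.42900085449219), 59.274662017822266)
```

Call:
jog_arm(
  deltas=[
    {"delta_pos":[-1,-0.8,0.05],"yaw":1,"fingers":1},
    {"delta_pos":[-1,-0.8,0.05],"yaw":1,"fingers":1},
    {"delta_pos":[-1,-0.8,0.05],"yaw":1,"fingers":1},
    {"delta_pos":[-1,-0.8,0.05],"yaw":1,"fingers":1},
    {"delta_pos":[-1,-0.8,0.05],"yaw":1,"fingers":1},
    {"delta_pos":[-1,-0.8,0.05],"yaw":1,"fingers":1},
    {"delta_pos":[-1,-0.8,0.05],"yaw":1,"fingers":1},
    {"delta_pos":[-1,-0.8,0.05],"yaw":1,"fingers":1},
    {"delta_pos":[-1,-0.8,0.05],"yaw":1,"fingers":1},
  ],
)

```text
clock: 1.0
eef_pos: [0.385, 0.0968, 0.2159]
tool_rot: [0.586, 0.811, -0.001, 0.0]
ft_force: [-0.5, 1.0, -0.8]
grip_width: 0.0855
grasp_force: 0.0
```

```bash
cat > go.py <<'E'
from workcell import bot
import numpy as np
from scipy.spatial.transform import Rotation as Ro
def go(x,y,z,ya=None):   # ya: world angle of tool y, deg
    o=bot.get_obs(); R=Ro.from_quat(o['tool_rot']).as_matrix(); p=np.array(o['eef_pos'])
    d=R.T@(np.array([x,y,z])-p); a=np.degrees(np.arctan2(R[1,1],R[0,1])); w=0
    if ya is not None: w=-(((ya-a)+90)%180-90)
    print('clk',round(o['clock'],2),'p',p.round(4),'ya',a.round(2),'tilt',R[2,2].round(5),'| d',(d/.3).round(4),'mm',(np.linalg.norm(d)*1000).round(),'yaw',round(w/45,4),'f',np.round(o['ft_force'],1),'w',round(o['grip_width'],4),'j6',round(o['joint_pos'][5],2))
E
python3 -c "
from go import *
go(.5956,-.3529,.18,-17.9)"
```

```text
clk 1.0 p [0.385  0.0968 0.2159] ya 18.31 tilt -1.0 | d [-1.6436  0.1956  0.1211] mm 498.0 yaw 0.8046 f [-0.5  1.  -0.8] w 0.0855 j6 1.5
```

Call:
jog_arm(
  deltas=[
    {"delta_pos":[-0.85,0.1,0],"yaw":0.8,"fingers":1},
    {"delta_pos":[-0.85,0.1,0],"yaw":0.8,"fingers":1},
    {"delta_pos":[-0.85,0.1,0],"yaw":0.8,"fingers":1},
    {"delta_pos":[-0.85,0.1,0],"yaw":0.8,"fingers":1},
    {"delta_pos":[-0.85,0.1,0],"yaw":0.8,"fingers":1},
    {"delta_pos":[-0.85,0.1,0],"yaw":0.8,"fingers":1},
  ],
)

```text
clock: 1.6
eef_pos: [0.4961, -0.1352, 0.2154]
tool_rot: [0.807, 0.591, -0.0, 0.001]
ft_force: [-0.5, 0.7, 0.5]
grip_width: 0.0856
grasp_force: 0.0
```

```bash
python3 -c "
from go import *
go(.5956,-.3529,.1,-17.9)"
```

```text
clk 1.6 p [ 0.4961 -0.1352  0.2154] ya -17.57 tilt -1.0 | d [-0.5912  0.535   0.3855] mm 266.0 yaw 0.0073 f [-0.5  0.7  0.5] w 0.0856 j6 1.61
```

Call:
jog_arm(
  deltas=[
    {"delta_pos":[-0.591,0.535,0.1],"yaw":0.007,"fingers":1},
    {"delta_pos":[-0.591,0.535,0.1],"yaw":0.007,"fingers":1},
    {"delta_pos":[-0.591,0.535,0.2],"yaw":0.007,"fingers":1},
    {"delta_pos":[-0.591,0.535,0.2],"yaw":0.007,"fingers":1},
    {"delta_pos":[-0.591,0.535,0.35],"yaw":0.007,"fingers":1},
    {"delta_pos":[-0.591,0.535,0.35],"yaw":0.007,"fingers":1},
    {"delta_pos":[-0.591,0.535,0.35],"yaw":0.007,"fingers":1},
    {"delta_pos":[-0.591,0.535,0.35],"yaw":0.007,"fingers":1},
  ],
)

```text
clock: 2.4
eef_pos: [0.5947, -0.3469, 0.1105]
tool_rot: [0.807, 0.591, -0.0, -0.001]
ft_force: [0.1, -0.4, 0.3]
grip_width: 0.0856
grasp_force: 0.0
```

```bash
python3 -c "
from go import *
go(.5956,-.3529,.006,-17.9)"
```

```text
clk 2.4 p [ 0.5947 -0.3469  0.1105] ya -17.54 tilt -1.0 | d [-0.0186  0.0098  0.3484] mm 105.0 yaw 0.0081 f [ 0.1 -0.4  0.3] w 0.0856 j6 1.35
```

Call:
jog_arm(
  deltas=[
    {"delta_pos":[-0.015,0.01,0.15],"yaw":0.008,"fingers":1},
    {"delta_pos":[-0.015,0.01,0.25],"yaw":0.008,"fingers":1},
    {"delta_pos":[-0.015,0.01,0.348],"yaw":0.008,"fingers":1},
    {"delta_pos":[-0.015,0.01,0.348],"yaw":0.008,"fingers":1},
    {"delta_pos":[-0.015,0.01,0.348],"yaw":0.008,"fingers":1},
  ],
)

```text
clock: 2.9
eef_pos: [0.5974, -0.3528, 0.0091]
tool_rot: [0.808, 0.589, 0.0, 0.001]
ft_force: [0.2, -0.6, 0.2]
grip_width: 0.0853
grasp_force: 0.0
```

```bash
python3 - <<'E'
from go import *
from m import *
go(.5956,-.3529,.006,-17.9)
im,W,c=cam('top'); save(cv2.resize(im[160:280,380:540],None,fx=4,fy=4),'pics/grasp.png')
E
```

```text
clk 2.9 p [ 0.5974 -0.3528  0.0091] ya -17.87 tilt -1.0 | d [-0.002  -0.0056  0.0104] mm 4.0 yaw 0.0006 f [ 0.2 -0.6  0.2] w 0.0853 j6 1.35
```

View pics/grasp.png

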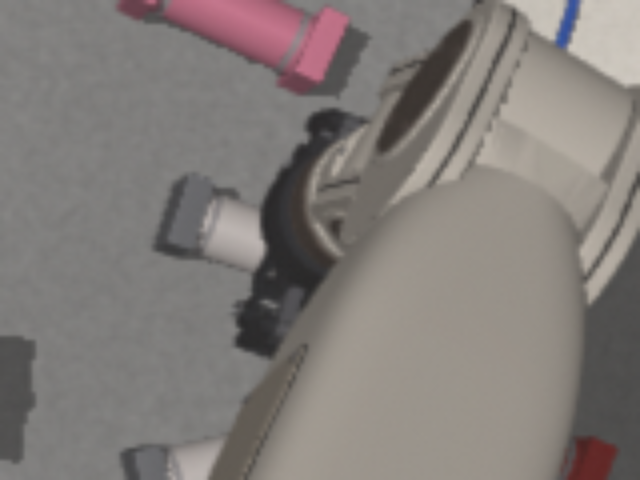

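The gripper straddles the tube, with the fingers at about (335,125) and (260,330) in the crop. Now I'll close and lift slightly.

Call:
jog_arm(
  deltas=[
    {"delta_pos":[0,0,0.005],"yaw":0,"fingers":0.3},
    {"delta_pos":[0,0,0.005],"yaw":0,"fingers":0.2},
    {"delta_pos":[0,0,0.005],"yaw":0,"fingers":0.1},
    {"delta_pos":[0,0,0.005],"yaw":0,"fingers":0},
    {"delta_pos":[0,0,0.005],"yaw":0,"fingers":0},
    {"delta_pos":[0,0,0.005],"yaw":0,"fingers":0},
    {"delta_pos":[0,0,0.005],"yaw":0,"fingers":0},
    {"delta_pos":[0,0,0.005],"yaw":0,"fingers":0},
  ],
)

```text
clock: 3.75
eef_pos: [0.5971, -0.3543, 0.007]
tool_rot: [0.809, 0.588, 0.0, 0.001]
ft_force: [-0.5, 0.0, 6.0]
grip_width: 0.0384
grasp_force: 61.4
```

```bash
python3 - <<'E'
from go import *
from hf import *
go(.5956,-.3529,.15,-17.9)
t=O+.010*Y; print(t); go(*t,.15,-6.4)
print(bot.get_obs()['grasp_force'])
E
```

```text
clk 3.75 p [ 0.5971 -0.3543  0.007 ] ya -17.97 tilt -1.0 | d [ 0.0028 -0.0052 -0.4767] mm 143.0 yaw -0.0015 f [-0.5  0.   6. ] w 0.0384 j6 1.35
[ 0.50831469 -0.07066232]
clk 3.75 p [ 0.5971 -0.3543  0.007 ] ya -17.97 tilt -1.0 | d [ 0.8079 -0.5722 -0.4782] mm 330.0 yaw -0.2571 f [-0.5  0.   6. ] w 0.0384 j6 1.35
61.42109513282776
```

Call:
jog_arm(
  deltas=[
    {"delta_pos":[0,0,-0.15],"yaw":0,"fingers":0},
    {"delta_pos":[0,0,-0.3],"yaw":0,"fingers":0},
    {"delta_pos":[0,0,-0.43],"yaw":0,"fingers":0},
    {"delta_pos":[0.1,-0.07,-0.478],"yaw":-0.05,"fingers":0},
    {"delta_pos":[0.25,-0.18,-0.478],"yaw":-0.1,"fingers":0},
    {"delta_pos":[0.38,-0.27,-0.478],"yaw":-0.15,"fingers":0},
    {"delta_pos":[0.51,-0.36,-0.478],"yaw":-0.2,"fingers":0},
    {"delta_pos":[0.64,-0.45,-0.478],"yaw":-0.257,"fingers":0},
    {"delta_pos":[0.75,-0.53,-0.478],"yaw":-0.257,"fingers":0},
    {"delta_pos":[0.808,-0.572,-0.478],"yaw":-0.257,"fingers":0},
    {"delta_pos":[0.808,-0.572,-0.478],"yaw":-0.257,"fingers":0},
    {"delta_pos":[0.808,-0.572,-0.478],"yaw":-0.257,"fingers":0},
  ],
)

```text
clock: 4.95
eef_pos: [0.5075, -0.07, 0.1483]
tool_rot: [0.745, 0.667, -0.001, -0.0]
ft_force: [0.7, -0.4, -3.7]
grip_width: 0.0383
grasp_force: 62.1
```

```bash
python3 - <<'E'
from go import *
from hf import *
from m import *
t=O+.010*Y; go(*t,.037,-6.4)
for n in ('top','scene'):
    im,W,c=cam(n); q=W.reshape(-1,3); q=np.c_[(q[:,:2]-O)@X,(q[:,:2]-O)@Y,q[:,2]]*1000
    k=(abs(q[:,0])<32)&(q[:,1]>-80)&(q[:,1]<110)&(q[:,2]>115)&(q[:,2]<195)
    for lo,hi in((-75,-35),(45,110)):
        s=q[k&(q[:,1]>lo)&(q[:,1]<hi)]; 
        if len(s): print(n,len(s),np.percentile(s,[1,50,99],axis=0).round(1).tolist())
save(im[150:350,180:440].repeat(2,0).repeat(2,1),'pics/hold.png')
E
```

```text
clk 4.95 p [ 0.5075 -0.07    0.1483] ya -6.33 tilt -1.0 | d [-0.0016  0.0034  0.3711] mm 111.0 yaw 0.0015 f [ 0.7 -0.4 -3.7] w 0.0383 j6 1.54
top 154 [[-25.7, 61.3, 163.5], [-3.6, 68.7, 188.0], [19.6, 76.1, 193.4]]
scene 420 [[-22.1, -56.8, 141.1], [5.8, -53.3, 168.6], [23.2, -37.5, 187.4]]
scene 105 [[9.5, 48.2, 141.4], [20.6, 61.9, 159.9], [23.8, 73.9, 184.8]]
```

View pics/hold.png

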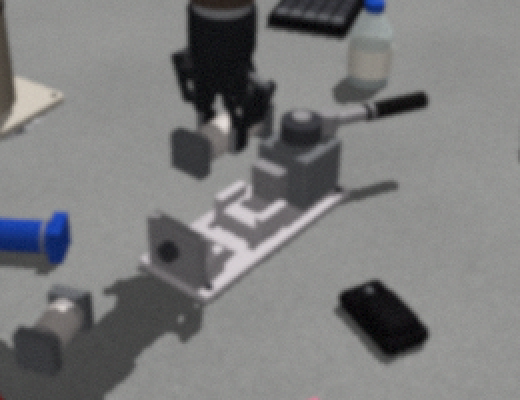

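The cartridge hangs level above the cradle, its near cap at about (190,150) in the crop and the saddles below. Next I'll lower it with about 1.5 mm of correction across the cradle.

Call:
jog_arm(
  deltas=[
    {"delta_pos":[-0.001,0.008,0.1],"yaw":0,"fingers":0},
    {"delta_pos":[-0.001,0.008,0.2],"yaw":0,"fingers":0},
    {"delta_pos":[-0.001,0.008,0.26],"yaw":0,"fingers":0},
    {"delta_pos":[-0.001,0.008,0.3],"yaw":0,"fingers":0},
    {"delta_pos":[-0.001,0.008,0.33],"yaw":0,"fingers":0},
    {"delta_pos":[-0.001,0.008,0.345],"yaw":0,"fingers":0},
    {"delta_pos":[-0.001,0.008,0.355],"yaw":0,"fingers":0},
    {"delta_pos":[-0.001,0.008,0.355],"yaw":0,"fingers":0},
  ],
)

```text
clock: 5.85
eef_pos: [0.5107, -0.071, 0.0426]
tool_rot: [0.746, 0.667, 0.0, 0.0]
ft_force: [-0.2, 0.6, -3.8]
grip_width: 0.0382
grasp_force: 62.0
```

```bash
python3 - <<'E'
from go import *
from hf import *
t=O+.010*Y+.0015*X; go(*t,.037,-6.4)
E
```

```text
clk 5.85 p [ 0.5107 -0.071   0.0426] ya -6.4 tilt -1.0 | d [ 0.0003 -0.003   0.0187] mm 6.0 yaw -0.0001 f [-0.2  0.6 -3.8] w 0.0382 j6 1.54
```

Call:
jog_arm(
  deltas=[
    {"delta_pos":[0,-0.002,0.006],"yaw":0,"fingers":0},
    {"delta_pos":[0,-0.002,0.012],"yaw":0,"fingers":0},
    {"delta_pos":[0,-0.002,0.018],"yaw":0,"fingers":0},
    {"delta_pos":[0,-0.002,0.019],"yaw":0,"fingers":0},
    {"delta_pos":[0,-0.002,0.019],"yaw":0,"fingers":0},
  ],
)

```text
clock: 6.35
eef_pos: [0.51, -0.0708, 0.037]
tool_rot: [0.745, 0.667, 0.0, 0.0]
ft_force: [-0.4, -0.0, -0.1]
grip_width: 0.0386
grasp_force: 62.4
```

```bash
python3 - <<'E'
from go import *
from hf import *
t=O+.010*Y+.0015*X; go(*t,.037,-6.4)
E
```

```text
clk 6.35 p [ 0.51   -0.0708  0.037 ] ya -6.39 tilt -1.0 | d [-0.0002 -0.0005 -0.    ] mm 0.0 yaw 0.0002 f [-0.4 -0.  -0.1] w 0.0386 j6 1.54
```

Call:
jog_arm(
  deltas=[
    {"delta_pos":[0,0,0.001],"yaw":0,"fingers":0.6},
    {"delta_pos":[0,0,0.001],"yaw":0,"fingers":0.8},
    {"delta_pos":[0,0,0.001],"yaw":0,"fingers":1},
    {"delta_pos":[0,0,0.001],"yaw":0,"fingers":1},
    {"delta_pos":[0,0,0.001],"yaw":0,"fingers":1},
    {"delta_pos":[0,0,0.001],"yaw":0,"fingers":1},
    {"delta_pos":[0,0,-0.1],"yaw":0,"fingers":1},
    {"delta_pos":[0,0,-0.25],"yaw":0,"fingers":1},
    {"delta_pos":[0,0,-0.4],"yaw":0,"fingers":1},
    {"delta_pos":[0,0,-0.55],"yaw":0,"fingers":0.5},
    {"delta_pos":[0,0,-0.6],"yaw":0,"fingers":0},
    {"delta_pos":[0,0,-0.6],"yaw":0,"fingers":0},
  ],
)

```text
clock: 7.55
eef_pos: [0.5117, -0.0711, 0.22]
tool_rot: [0.745, 0.667, 0.002, 0.003]
ft_force: [0.0, -1.0, -1.2]
grip_width: 0.044
grasp_force: 0.0
```

```bash
cat > st.py <<'E'
from go import *
from hf import *
from m import *
def look(n,f=None,box=None):
    im,W,c=cam(n); q=W.reshape(-1,3); q=np.c_[(q[:,:2]-O)@X,(q[:,:2]-O)@Y,q[:,2]]*1000
    k=(abs(q[:,0])<34)&(q[:,1]>-64.5)&(q[:,1]<110)&(q[:,2]>74)&(q[:,2]<77.5)
    s=q[k]; print(n,'caps',len(s),np.percentile(s,[2,50,98],axis=0).round(1).tolist() if len(s) else '')
    j=(abs(q[:,0])<18)&(q[:,1]>55)&(q[:,1]<118)&(q[:,2]>77.7)&(q[:,2]<81); s=q[j]
    print('jaw',len(s),np.percentile(s[:,1],[2,98]).round(1) if len(s) else '')
    r=np.hypot(q[:,0],q[:,1]-160); g=(q[:,2]>95)&(q[:,2]<121)
    for lo,hi in((34,48),(50,88),(95,185)):   # stub, neck, grip
        s=q[g&(r>lo)&(r<hi)&(q[:,1]>160)][:,:2]
        if len(s)<8: print(lo,'few'); continue
        m=s.mean(0); v=np.linalg.svd(s-m,full_matrices=False)[2][0]; v*=np.sign(v@(m-[0,160])); e=m-[0,160]
        print(lo,len(s),'mean',m.round(1),'bearing',np.arctan2(e[1],e[0]).round(3),'axis',np.arctan2(v[1],v[0]).round(3))
    if f: u0,v0,u1,v1=box; save(cv2.resize(im[v0:v1,u0:u1],None,fx=4,fy=4,interpolation=cv2.INTER_CUBIC),f)
E
python3 - <<'E'
from st import *
look('top','pics/placed.png',(190,180,390,300)); look('scene')
go(*O,.2)
E
```

```text
top caps 99 [[-22.2, 63.4, 74.1], [-2.9, 75.1, 76.3], [21.7, 103.3, 77.4]]
jaw 85 [ 64.1 104.5]
34 43 mean [ 17.3 196.1] bearing 1.123 axis -0.416
50 124 mean [ 29.4 223. ] bearing 1.133 axis 1.127
95 392 mean [ 59.3 286.4] bearing 1.132 axis 1.131
scene caps 156 [[-18.5, -54.2, 74.1], [4.3, 67.5, 75.2], [23.2, 103.6, 77.1]]
jaw 1 [100. 100.]
34 63 mean [ 24.3 191.6] bearing 0.915 axis 2.477
50 85 mean [ 35.1 219.2] bearing 1.036 axis 1.142
95 261 mean [ 66.3 281.9] bearing 1.073 axis 1.124
clk 7.65 p [ 0.5093 -0.0708  0.2159] ya -6.4 tilt -1.0 | d [-0.0333 -0.0032  0.053 ] mm 19.0 yaw 0.0 f [-0.2 -0.7 -0. ] w 0.0282 j6 1.54
```

View pics/placed.png

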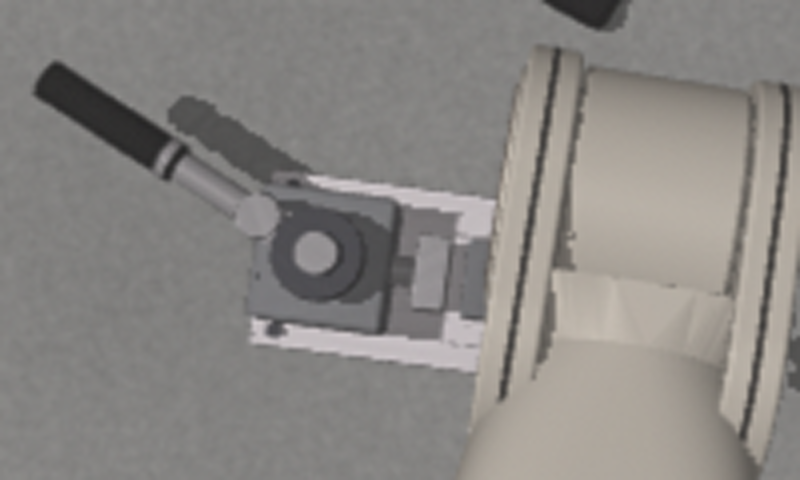

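The top view shows the handle still straight at swing ≈0.17 (grip at (100,115) in the crop). The jaw is at (430,270), back from the cap edge at (470,285). The caps read 75–76 mm high, so the cartridge is flat in the cradle. Next I'll move beside the grip on its clockwise side.

```bash
cat > tgt.py <<'E'
from go import *
from hf import *
piv=O+.160*Y
def tg(h,off,z,r=.14):  # h: handle angle in holder frame, off: clockwise stand-off
    w=h-np.pi/2+a; u=np.array([np.cos(w),np.sin(w)]); n=np.array([-u[1],u[0]])
    p=piv+r*u-off*n; go(p[0],p[1],z,np.degrees(w)-90)
E
python3 -c "
from tgt import *
tg(1.131,.045,.2); tg(1.131,.045,.082)"
```

```text
clk 7.65 p [ 0.5093 -0.0708  0.2159] ya -6.4 tilt -1.0 | d [0.8584 0.3313 0.0528] mm 276.0 yaw 0.56 f [-0.2 -0.7 -0. ] w 0.0282 j6 1.54
clk 7.65 p [ 0.5093 -0.0708  0.2159] ya -6.4 tilt -1.0 | d [0.8584 0.3316 0.4461] mm 307.0 yaw 0.56 f [-0.2 -0.7 -0. ] w 0.0282 j6 1.54
```

Call:
jog_arm(
  deltas=[
    {"delta_pos":[0.1,0.1,0],"yaw":0.15,"fingers":0},
    {"delta_pos":[0.25,0.2,0],"yaw":0.3,"fingers":0},
    {"delta_pos":[0.4,0.331,0],"yaw":0.45,"fingers":0},
    {"delta_pos":[0.55,0.331,0],"yaw":0.56,"fingers":0},
    {"delta_pos":[0.7,0.331,0],"yaw":0.56,"fingers":0},
    {"delta_pos":[0.858,0.331,0],"yaw":0.56,"fingers":0},
    {"delta_pos":[0.858,0.331,0.05],"yaw":0.56,"fingers":0},
    {"delta_pos":[0.858,0.331,0.2],"yaw":0.56,"fingers":0},
    {"delta_pos":[0.858,0.331,0.35],"yaw":0.56,"fingers":0},
    {"delta_pos":[0.858,0.331,0.446],"yaw":0.56,"fingers":0},
    {"delta_pos":[0.858,0.331,0.446],"yaw":0.56,"fingers":0},
    {"delta_pos":[0.858,0.331,0.446],"yaw":0.56,"fingers":0},
  ],
)

```text
clock: 8.85
eef_pos: [0.6358, 0.1736, 0.0809]
tool_rot: [0.873, 0.488, -0.002, -0.001]
ft_force: [-0.4, 0.3, 0.4]
grip_width: 0.0002
grasp_force: 0.0
```

```bash
python3 - <<'E'
from st import *
from tgt import *
look('top')
for h in (1.131,1.25,1.4,1.55,1.7): tg(h,.0265,.082)
E
```

```text
top caps 310 [[-22.1, -52.9, 74.1], [-0.9, 31.4, 75.7], [21.1, 102.9, 77.3]]
jaw 99 [ 58.7 104.9]
34 46 mean [ 16.3 196.3] bearing 1.149 axis -0.011
50 123 mean [ 29.4 222.7] bearing 1.132 axis 1.105
95 18 mean [ 50.4 247. ] bearing 1.045 axis 0.689
clk 8.9 p [0.6373 0.1739 0.0831] ya -31.6 tilt -1.0 | d [-0.0007 -0.0637  0.0036] mm 19.0 yaw -0.0001 f [-0.7 -0.1  0.6] w 0.0001 j6 2.39
clk 8.9 p [0.6373 0.1739 0.0831] ya -31.6 tilt -1.0 | d [ 0.0065 -0.1197  0.0036] mm 36.0 yaw -0.1516 f [-0.7 -0.1  0.6] w 0.0001 j6 2.39
clk 8.9 p [0.6373 0.1739 0.0831] ya -31.6 tilt -1.0 | d [ 0.006  -0.1909  0.0036] mm 57.0 yaw -0.3426 f [-0.7 -0.1  0.6] w 0.0001 j6 2.39
clk 8.9 p [0.6373 0.1739 0.0831] ya -31.6 tilt -1.0 | d [-0.0051 -0.2612  0.0036] mm 78.0 yaw -0.5336 f [-0.7 -0.1  0.6] w 0.0001 j6 2.39
clk 8.9 p [0.6373 0.1739 0.0831] ya -31.6 tilt -1.0 | d [-0.0266 -0.329   0.0036] mm 99.0 yaw -0.7246 f [-0.7 -0.1  0.6] w 0.0001 j6 2.39
```

Call:
jog_arm(
  deltas=[
    {"delta_pos":[0,-0.04,0.003],"yaw":0,"fingers":0},
    {"delta_pos":[0,-0.064,0.003],"yaw":0,"fingers":0},
    {"delta_pos":[0.003,-0.09,0.003],"yaw":-0.075,"fingers":0},
    {"delta_pos":[0.0065,-0.12,0.003],"yaw":-0.15,"fingers":0},
    {"delta_pos":[0.0065,-0.145,0.003],"yaw":-0.21,"fingers":0},
    {"delta_pos":[0.006,-0.17,0.003],"yaw":-0.28,"fingers":0},
    {"delta_pos":[0.006,-0.191,0.003],"yaw":-0.343,"fingers":0},
    {"delta_pos":[0.002,-0.215,0.003],"yaw":-0.41,"fingers":0},
    {"delta_pos":[-0.001,-0.238,0.003],"yaw":-0.47,"fingers":0},
    {"delta_pos":[-0.005,-0.261,0.003],"yaw":-0.534,"fingers":0},
    {"delta_pos":[-0.005,-0.261,0.003],"yaw":-0.534,"fingers":0},
  ],
)

```text
clock: 10.0
eef_pos: [0.5701, 0.2142, 0.0838]
tool_rot: [0.752, 0.659, 0.002, 0.001]
ft_force: [1.2, -0.6, 0.7]
grip_width: -0.0002
grasp_force: 0.8
```

```bash
python3 - <<'E'
from st import *
from tgt import *
look('top'); look('scene')
for h in (1.55,1.65,1.75,1.85): tg(h,.0265,.082)
E
```

```text
top caps 312 [[-22.0, -53.5, 74.1], [-1.3, 30.9, 75.7], [20.8, 91.7, 77.4]]
jaw 92 [58.3 94.4]
34 46 mean [ -1.3 199.9] bearing 1.603 axis 0.302
50 124 mean [  0.6 229.9] bearing 1.563 axis 1.537
95 163 mean [  1.4 272.6] bearing 1.558 axis 1.529
scene caps 150 [[-19.5, -55.1, 74.1], [2.9, 66.0, 75.1], [22.1, 93.3, 77.2]]
jaw 8 [ 58.4 117.7]
34 46 mean [  7.7 198.6] bearing 1.374 axis 2.887
50 62 mean [  7.1 230. ] bearing 1.469 axis 1.61
95 187 mean [ 20.2 282.7] bearing 1.408 axis 0.703
clk 10.1 p [0.5701 0.2143 0.0834] ya -7.6 tilt -1.0 | d [-0.0021 -0.0007  0.0048] mm 2.0 yaw -0.0002 f [ 2.2 -0.2  0.4] w -0.0003 j6 2.06
clk 10.1 p [0.5701 0.2143 0.0834] ya -7.6 tilt -1.0 | d [ 0.0044 -0.0478  0.0047] mm 14.0 yaw -0.1275 f [ 2.2 -0.2  0.4] w -0.0003 j6 2.06
clk 10.1 p [0.5701 0.2143 0.0834] ya -7.6 tilt -1.0 | d [ 0.0062 -0.0952  0.0046] mm 29.0 yaw -0.2548 f [ 2.2 -0.2  0.4] w -0.0003 j6 2.06
clk 10.1 p [0.5701 0.2143 0.0834] ya -7.6 tilt -1.0 | d [ 0.0032 -0.1426  0.0044] mm 43.0 yaw -0.3821 f [ 2.2 -0.2  0.4] w -0.0003 j6 2.06
```

Call:
jog_arm(
  deltas=[
    {"delta_pos":[0.002,-0.024,0.003],"yaw":-0.064,"fingers":0},
    {"delta_pos":[0.004,-0.048,0.003],"yaw":-0.128,"fingers":0},
    {"delta_pos":[0.005,-0.072,0.003],"yaw":-0.191,"fingers":0},
    {"delta_pos":[0.006,-0.095,0.003],"yaw":-0.255,"fingers":0},
    {"delta_pos":[0.005,-0.119,0.003],"yaw":-0.318,"fingers":0},
    {"delta_pos":[0.003,-0.143,0.003],"yaw":-0.382,"fingers":0},
    {"delta_pos":[0.003,-0.143,0.003],"yaw":-0.382,"fingers":0},
  ],
)

```text
clock: 10.8
eef_pos: [0.5282, 0.221, 0.0825]
tool_rot: [0.645, 0.764, 0.002, 0.001]
ft_force: [2.3, 0.9, 1.6]
grip_width: -0.0001
grasp_force: 1.2
```

```bash
python3 - <<'E'
from st import *
from tgt import *
look('top')
for h in (1.85,1.92,2.0,2.08): tg(h,.0265,.082)
E
```

```text
top caps 310 [[-21.8, -60.9, 74.1], [-1.2, 19.7, 75.7], [20.1, 84.9, 77.4]]
jaw 87 [56.3 86.7]
34 41 mean [-12.6 198.5] bearing 1.888 axis 0.447
50 125 mean [-20.3 226.5] bearing 1.867 axis 1.863
95 160 mean [-32.5 267.6] bearing 1.864 axis 1.829
clk 10.85 p [0.5282 0.221  0.0823] ya 9.55 tilt -0.99999 | d [-0.0001 -0.0012  0.0009] mm 0.0 yaw -0.001 f [2.8 0.6 1.9] w -0.0001 j6 1.8
clk 10.85 p [0.5282 0.221  0.0823] ya 9.55 tilt -0.99999 | d [ 0.0049 -0.034   0.0008] mm 10.0 yaw -0.0901 f [2.8 0.6 1.9] w -0.0001 j6 1.8
clk 10.85 p [0.5282 0.221  0.0823] ya 9.55 tilt -0.99999 | d [ 0.0078 -0.0719  0.0007] mm 22.0 yaw -0.192 f [2.8 0.6 1.9] w -0.0001 j6 1.8
clk 10.85 p [0.5282 0.221  0.0823] ya 9.55 tilt -0.99999 | d [ 0.0076 -0.1099  0.0006] mm 33.0 yaw -0.2939 f [2.8 0.6 1.9] w -0.0001 j6 1.8
```

Call:
jog_arm(
  deltas=[
    {"delta_pos":[0.001,-0.007,0.001],"yaw":-0.018,"fingers":0},
    {"delta_pos":[0.002,-0.014,0.001],"yaw":-0.036,"fingers":0},
    {"delta_pos":[0.003,-0.021,0.001],"yaw":-0.054,"fingers":0},
    {"delta_pos":[0.004,-0.028,0.001],"yaw":-0.072,"fingers":0},
    {"delta_pos":[0.005,-0.034,0.001],"yaw":-0.09,"fingers":0},
    {"delta_pos":[0.0055,-0.04,0.001],"yaw":-0.106,"fingers":0},
    {"delta_pos":[0.006,-0.046,0.001],"yaw":-0.122,"fingers":0},
    {"delta_pos":[0.0065,-0.052,0.001],"yaw":-0.138,"fingers":0},
    {"delta_pos":[0.007,-0.058,0.001],"yaw":-0.154,"fingers":0},
    {"delta_pos":[0.0075,-0.062,0.001],"yaw":-0.166,"fingers":0},
  ],
)

```text
clock: 11.85
eef_pos: [0.5111, 0.2198, 0.0812]
tool_rot: [0.594, 0.805, 0.002, 0.002]
ft_force: [10.3, 2.7, -2.0]
grip_width: -0.0001
grasp_force: 5.3
```

```bash
python3 - <<'E'
from st import *
from tgt import *
look('top')
for h in (2.0,2.05,2.1): tg(h,.0265,.082)
E
```

```text
top caps 302 [[-21.6, -63.3, 74.1], [-0.4, 20.5, 75.6], [21.2, 82.4, 77.4]]
jaw 90 [55.7 84. ]
34 48 mean [-17.6 196.1] bearing 2.024 axis -2.711
50 122 mean [-28.3 223.4] bearing 1.991 axis 1.997
95 154 mean [-46.8 264.8] bearing 1.991 axis 2.111
clk 11.9 p [0.511  0.2198 0.0812] ya 17.14 tilt -0.99998 | d [ 0.004  -0.0144 -0.0028] mm 5.0 yaw -0.0233 f [ 9.9  2.3 -0.3] w -0.0001 j6 1.68
clk 11.9 p [0.511  0.2198 0.0812] ya 17.14 tilt -0.99998 | d [ 0.0074 -0.0379 -0.003 ] mm 12.0 yaw -0.087 f [ 9.9  2.3 -0.3] w -0.0001 j6 1.68
clk 11.9 p [0.511  0.2198 0.0812] ya 17.14 tilt -0.99998 | d [ 0.0096 -0.0615 -0.0031] mm 19.0 yaw -0.1506 f [ 9.9  2.3 -0.3] w -0.0001 j6 1.68
```

The force is 10 N, so it is at break-over. I'll push about 20 mm further, slowly, for a bend of about 0.2.

Call:
jog_arm(
  deltas=[
    {"delta_pos":[0,-0.007,0],"yaw":-0.027,"fingers":0},
    {"delta_pos":[0.001,-0.014,0],"yaw":-0.053,"fingers":0},
    {"delta_pos":[0.002,-0.021,0],"yaw":-0.08,"fingers":0},
    {"delta_pos":[0.003,-0.028,0],"yaw":-0.107,"fingers":0},
    {"delta_pos":[0.004,-0.035,0],"yaw":-0.133,"fingers":0},
    {"delta_pos":[0.005,-0.042,0],"yaw":-0.16,"fingers":0},
    {"delta_pos":[0.006,-0.049,0],"yaw":-0.187,"fingers":0},
    {"delta_pos":[0.007,-0.056,0],"yaw":-0.213,"fingers":0},
    {"delta_pos":[0.008,-0.063,0],"yaw":-0.24,"fingers":0},
    {"delta_pos":[0.008,-0.068,0],"yaw":-0.25,"fingers":0},
    {"delta_pos":[0.008,-0.068,0],"yaw":-0.25,"fingers":0},
  ],
)

```text
clock: 13.0
eef_pos: [0.4912, 0.2171, 0.0813]
tool_rot: [0.512, 0.859, 0.003, 0.002]
ft_force: [10.4, 5.1, -1.8]
grip_width: 0.0001
grasp_force: 5.5
```

```bash
python3 - <<'E'
from st import *
from tgt import *
look('top','pics/bent.png',(190,180,390,300))
tg(2.0,.0265,.082)
E
```

```text
top caps 300 [[-20.8, -63.2, 74.0], [0.1, 20.0, 75.8], [21.2, 81.0, 77.4]]
jaw 92 [56.8 83.9]
34 43 mean [-16.  197.5] bearing 1.973 axis 0.564
50 120 mean [-33.6 220.9] bearing 2.074 axis 2.196
95 173 mean [-63.8 262.5] bearing 2.127 axis 2.288
clk 13.05 p [0.4912 0.217  0.0813] ya 28.38 tilt -0.99998 | d [-0.0165  0.0492 -0.0022] mm 16.0 yaw 0.2263 f [10.   5.4 -0.9] w -0.0002 j6 1.49
```

View pics/bent.png

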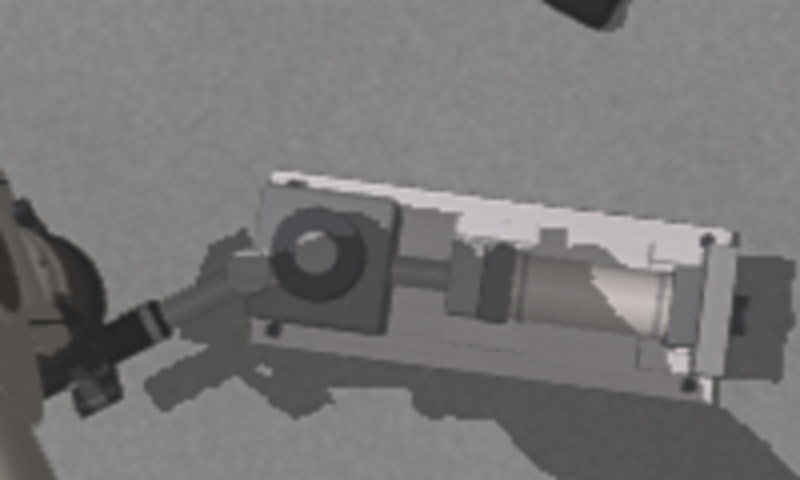

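The picture shows the handle bent at the hinge (245,270), by about 0.2 rad (neck 2.20 vs head 1.98). The cartridge is clamped between the jaw (465,280) and the end plate (718,310). Next I'll back off clockwise and lift.

Call:
jog_arm(
  deltas=[
    {"delta_pos":[0,0.03,0],"yaw":0,"fingers":0},
    {"delta_pos":[0,0.08,0],"yaw":0,"fingers":0},
    {"delta_pos":[0,0.15,0],"yaw":0,"fingers":0},
    {"delta_pos":[0,0.25,0],"yaw":0,"fingers":0},
    {"delta_pos":[0,0.3,0],"yaw":0,"fingers":0},
    {"delta_pos":[0,0.3,-0.1],"yaw":0,"fingers":0},
    {"delta_pos":[0,0.3,-0.25],"yaw":0,"fingers":0},
    {"delta_pos":[0,0.3,-0.4],"yaw":0,"fingers":0},
    {"delta_pos":[-0.1,0.3,-0.4],"yaw":0,"fingers":0},
    {"delta_pos":[-0.2,0.3,-0.4],"yaw":0,"fingers":0},
    {"delta_pos":[-0.2,0.3,-0.4],"yaw":0,"fingers":0},
    {"delta_pos":[-0.2,0.3,-0.4],"yaw":0,"fingers":0},
  ],
)

```text
clock: 14.25
eef_pos: [0.5941, 0.2043, 0.1989]
tool_rot: [0.513, 0.858, -0.002, -0.002]
ft_force: [-0.2, -0.2, 0.5]
grip_width: -0.0002
grasp_force: 0.0
```

Call:
jog_arm(
  deltas=[
    {"delta_pos":[0,0,0],"yaw":0,"fingers":0},
    {"delta_pos":[0,0,0],"yaw":0,"fingers":0},
    {"delta_pos":[0,0,0],"yaw":0,"fingers":0},
    {"delta_pos":[0,0,0],"yaw":0,"fingers":0},
    {"delta_pos":[0,0,0],"yaw":0,"fingers":0},
    {"delta_pos":[0,0,0],"yaw":0,"fingers":0},
    {"delta_pos":[0,0,0],"yaw":0,"fingers":0},
    {"delta_pos":[0,0,0],"yaw":0,"fingers":0},
    {"delta_pos":[0,0,0],"yaw":0,"fingers":0},
    {"delta_pos":[0,0,0],"yaw":0,"fingers":0},
  ],
)

```text
clock: 15.25
eef_pos: [0.596, 0.2055, 0.2007]
tool_rot: [0.513, 0.859, 0.0, -0.0]
ft_force: [0.3, -0.2, 0.3]
grip_width: 0.0002
grasp_force: 0.0
```

```bash
python3 - <<'E'
from st import *
look('top'); look('scene','pics/end.png',(230,130,410,310))
go(.5,0,.2)
E
```

```text
top caps 299 [[-20.3, -63.3, 74.1], [0.4, 19.5, 75.8], [21.3, 82.5, 77.4]]
jaw 93 [56.5 83.9]
34 38 mean [-18.  195.6] bearing 2.039 axis -2.761
50 123 mean [-27.6 224.1] bearing 1.978 axis 1.971
95 197 mean [-45.6 267.2] bearing 1.973 axis 1.939
scene caps 144 [[-18.5, -60.5, 74.1], [1.5, 60.6, 75.6], [23.5, 82.5, 77.4]]
jaw 6 [ 60.9 116.9]
34 26 mean [-12.6 197.3] bearing 1.896 axis -2.96
50 37 mean [-24.7 227. ] bearing 1.924 axis 1.845
95 136 mean [-48.9 287.8] bearing 1.936 axis 1.967
clk 15.35 p [0.5959 0.2055 0.2007] ya 28.34 tilt -1.0 | d [-0.4511 -0.6066  0.0024] mm 227.0 yaw 0.0 f [0.4 0.8 0.6] w -0.0005 j6 1.41
```

View pics/end.png

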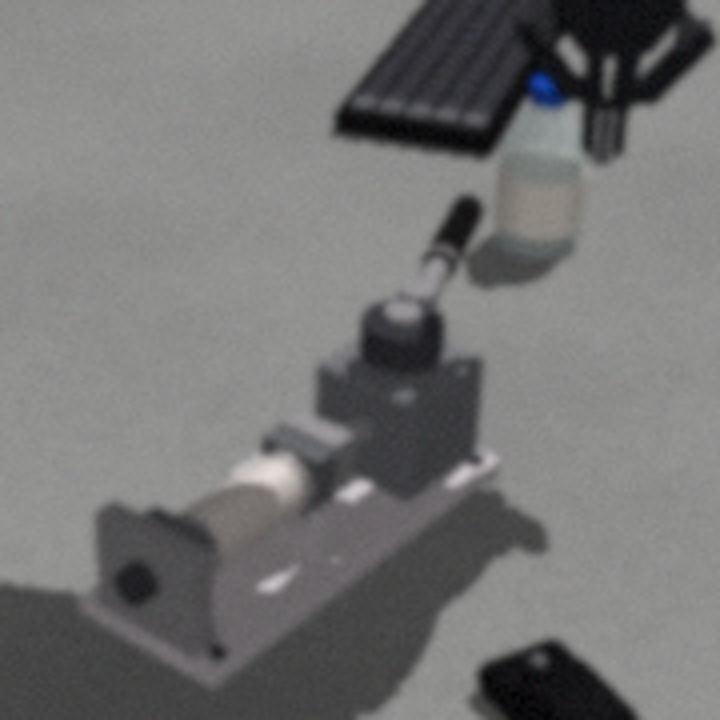

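The handle is straight again at swing ≈1.01 (grip at (460,225) in the crop). The cartridge is clamped against the end plate and the tool is clear of everything, so I'm handing in.

```bash
python3 -c "
from workcell import bot
print(bot.job_done())"
```

```text
the job is handed in; nothing more can be done
None
```

The long cartridge is clamped in the cradle, the handle broke over at about 0.2 rad and sprang back straight, and the job is handed in; the hand-in returned no verdict.

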